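# Hang the lipped parts bin on the louvered rail

### The arm

A 6-joint arm with a two-finger parallel gripper is mounted at the origin on the work surface. World frame = base frame: x ahead of the robot, y to its left, z up, the work surface at z = 0. Lengths are in m, angles in rad, forces in N, time in s.
With the tool pointing down it reaches from about 0.225 to 0.875 m from the base axis. Payload 3.4 kg.
Tool frame: the origin (TCP) lies at the very end of the fingers, on their centre line; the grasp point (between the pads) lies 19 mm behind it; z points along the fingers, y is the direction in which the jaws open and shut (so a half turn about z gives the same grasp; the last joint's range is limited). The gripper opens to 85 mm and grips with 20 to 120 N. Pads are 22 mm wide; open, the fingers measure 114 mm over their backs; the gripper's body (76 mm by 85 mm) begins 54 mm behind the grasp point. The pads swing forward as they close: fully open they stand 13 mm farther back than shut.
Start: joints at [-1.305, 0.276, 1.505, -0, 1.361, -0.121], TCP at [0.217, -0.533, 0.231] pointing down, gripper open.
Joint ranges: [-2.89, 2.89], [-0.75, 2.08], [0.22, 2.7], [-1.18, 4.32], [0.11, 2.71], [-2.7, 2.7]. Speed limits (rad/s): [2.57, 2.57, 3.14, 3.14, 3.14, 3.14].

### API

Orientations are given as a unit quaternion [w, x, y, z].
In Python, from rig import manip gives the robot as it stands. The module is installed in compiled form; this text tells all that it offers.
- The arm moves only by the tool carry_out, never from a script. Its argument "moves" is one flat list of numbers, 5 for each row, row after row: the opening in per cent of the stroke, from 0 (shut) to 100 (fully open), then the shift along the world's x, y, z in cm, then the turn about the world's z in rad. A call has exactly 10 rows; each row shifts and turns the commanded pose from where the row before left it; what a row does not reach is not made up. A row lasts 1/10 s, in which the tool goes at most 50 mm and 8.59 degrees, less where a joint would pass 70% of its speed; a pose out of reach is approached as far as the arm can. A call is refused whole if a number of a shift passes 5 or a number of a turn 0.15, either way. A call with a gripper value outside its range is refused whole. The fingers move at their own pace and stop on an object; "squeeze" is the grip in N (left out, the last holds). Time passes only in rows, so rows that do not move let the fingers close, or fill a call up. It gives the time, the measured TCP pose, the force and the opening at its end, in the units of the state.
- manip.get_state(): the state, without advancing time (a new reading comes with each control period).
- manip.get_image(name): name is "scene" or "top" or "wrist"; returns the picture (480x640x3 uint8, red, green, blue); there is no depth.
- manip.camera_info(name): a dict with "fov_y" (degrees; the focal length in pixels is half the picture's height over the tangent of half this angle, whatever the lens; pixels are square), "cx", "cy" (the principal point, pixels), "rvec" (rotation vector, rad) and "tvec" (3), from world to camera coordinates, as OpenCV has them; the wrist camera has in their place "hand_eye" (4x4, takes a point from camera to tool coordinates, whose origin is the TCP and whose axes are the flange's). Camera axes: x right, y down, z forward; pixel columns grow to the right and rows downward; lengths in m; the calibration is good to about 2 mm. The wrist camera is an equidistant fisheye: a pixel r from the principal point sees the ray r / f radians off the axis. A picture is of the moment at which its call begins: read the wrist's pose just before it. camera_info takes no time and is no camera call.
- manip.sign_off(): hands the job in, once; it reports no verdict.
The state is a dict: "clock": time; "qpos": joint angles; "qd": joint speeds; "effort": joint torques, N m; "position": TCP position; "ee_rot": TCP orientation; "contact_force": force on the tool from outside, world axes, zero at the start; "moment": the same for the moment, N m; "width": finger opening in m.
Only numpy, scipy, OpenCV 4.12 (cv2) and the standard library are available. Lean on these libraries where they do the work, as an engineer would, in place of code of your own. Each camera call takes 0.05 s, during which the arm holds its last target. There are 200 camera calls.

### The job

One parts bin has been left on the guitar maker's bench: the one with a hook-shaped lip along its back. Lift it over the rail of the grey louvered stand and let it down so that its lip catches on a bare stretch of the rail and it hangs level and square beside the bin that hangs there already. Leave that bin and the plain bin without a lip where they are.

Things in the scene. Friction and masses are not known exactly. Their poses are not given: they have to be found in the camera images.
- lip_bin: Blue open parts bin with a hook lip, 0.16 kg. Origin: centre of tub underside, z up. Tub 56 wide (x) x 90 deep (y) x 60 mm high; firm upright side walls, grip across x. Front (-y) wall 40 high. Lip, full width, on the back wall (outer face y 45): plate z 56 to 60 out to y 77, rear edge turned down (y 73 to 77) to z 40, leaving a slot 28 wide, 16 deep, open below, that goes over the rail.
- plain_bin: A blue bin with the same 56 x 90 x 60 mm tub but no lip, on the bench; bystander, to be left alone. Origin: centre of its underside, axes as for the lipped bin.
- hung_bin: A bin just like the lipped one, already hanging loose on the rail by its lip, to be left alone. Origin: centre of the underside of its tub, axes as for the lipped bin (lip towards +y). Its place along the rail differs from time to time.
- rail_stand: Grey louvered stand, fixed. Origin: bench top under mid-rail, z up. Rail: upright strip, y 0 to 4, top z 150 (highest part), x -160 to 160 mm. Bins hang on its -y side, lip to +y, axes parallel to it; free space behind. Steep blade slopes from rail top out to y -23 at z 100; a bin let go hooked slides down it to its seat: origin y -68, z 94 +-3. Hung bin within x +-100: 100 mm on the other side is bare.
Not all that is in view belongs to the job. What is shaped like the lip_bin but green or red is not meant.

How it is judged:
On the way:
1. the lipped bin is lifted clear above its hanging height, next to the rail (y of lip_bin in the frame of rail_stand between -0.12 and 0 m and z of lip_bin in the frame of rail_stand above 0.11 m), for 0.05 s.
At the end, for the whole second after the job is handed in: The lipped bin hangs still on the rail: origin within 140 mm of mid-rail along it, 56 to 78 mm in front of it, 84 to 104 mm above the bench, level and square within 10 degrees, carried by the stand; the hung bin moved under 30 mm, the plain bin under 50 mm (x of lip_bin in the frame of rail_stand between -0.14 and 0.14 m and y of lip_bin in the frame of rail_stand between -0.078 and -0.056 m and z of lip_bin in the frame of rail_stand between 0.084 and 0.104 m and angle between lip_bin's own z axis and vertical below 0.175 rad and angle between the y axis of lip_bin and the y axis of rail_stand, either way round below 0.175 rad and contact force between lip_bin and rail_stand above 0.3 N and linear speed of lip_bin below 0.02 m/s and distance of hung_bin from where it was at the start of the episode below 0.03 m and distance of plain_bin from where it was at the start of the episode below 0.05 m); the robot touches nothing.
It fails at once if the bin already hanging is pushed or pulled off its place (over 30 mm) (distance of hung_bin from where it was at the start of the episode above 0.03 m).
It fails at once if the plain bin is carried off or shoved (over 50 mm) (distance of plain_bin from where it was at the start of the episode above 0.05 m).
It also fails if it takes over 38 s, if anything falls off the work surface, if the arm or the gripper's body presses on something with over 40 N, if the wrist force passes 120 N, or if a joint passes its speed limit or range.

## Working session

There is one attempt and no reset: what is moved stays moved. The work goes in short steps, Python scripts to look and compute and a tool call to move; the robot and the scene stay as the last step left them, time stands still between calls to the robot, and variables do not carry over. Pictures are saved under pics/ and viewed, about 8 in all and at most 12, crops included, and the job is handed in when it is done.

Besides the shell and the picture viewer there is one more tool, called after "Emit:" by a JSON object that holds its "method" and its "body", one argument or row to a line. carry_out: Moves the arm, as the interface text tells. Its arguments: {"type":"object","properties":{"moves":{"type":"array","items":{"type":"number"}},"squeeze":{"type":"number"}},"required":["moves"]}

```bash
mkdir -p pics; python3 - <<'E'
from rig import manip
import cv2
for n in ("scene","top"):
    cv2.imwrite(f"pics/{n}0.png",manip.get_image(n)[:,:,::-1])
    print(n,manip.camera_info(n))
print(manip.camera_info("wrist"));print(manip.get_state())
E
```

```text
scene {'fov_y': 49.66294062624625, 'cx': 314.70465203935066, 'cy': 234.1192851463463, 'rvec': array([ 2.14873673,  1.21243293, -0.47308734]), 'tvec': array([-0.12039459, -0.21240824,  1.6211855 ])}
top {'fov_y': 42.64300141200715, 'cx': 315.3600999448009, 'cy': 244.50250311113817, 'rvec': array([ 2.18916978, -2.19232523,  0.05228574]), 'tvec': array([-0.07896135,  0.38888586,  1.39368529])}
{'fov_y': 65.70646984690485, 'cx': 324.5692816586611, 'cy': 240.06850499910496, 'hand_eye': array([[-3.28127121e-04, -9.63472337e-01, -2.67807668e-01,
         6.83964371e-02],
       [ 9.99999930e-01, -3.63767639e-04,  8.34664625e-05,
        -5.05465567e-04],
       [-1.77837391e-04, -2.67807622e-01,  9.63472390e-01,
        -1.41898824e-01],
       [ 0.00000000e+00,  0.00000000e+00,  0.00000000e+00,
         1.00000000e+00]])}
{'clock': 0.1, 'qpos': array([-1.30501696e+00,  2.76530523e-01,  1.50596557e+00, -2.32940618e-06,
        1.36070498e+00, -1.20967692e-01]), 'qd': array([ 0.0002949 , -0.00026402, -0.00316264, -0.0012073 ,  0.00047873,
        0.0009524 ]), 'effort': array([ 5.18800844e-04, -4.17704594e+01, -2.46405351e+01, -4.10802559e-04,
        5.84509617e-03, -2.63453319e-05]), 'position': array([ 0.21676919, -0.53208757,  0.23054324]), 'ee_rot': array([-8.02016163e-04,  9.81361164e-01,  1.92170809e-01, -5.93142333e-05]), 'contact_force': array([-0.15370018,  0.30979509, -0.68477401]), 'moment': array([-0.01625852,  0.00060534, -0.03673755]), 'width': 0.08539631999769663}
```

View pics/scene0.png

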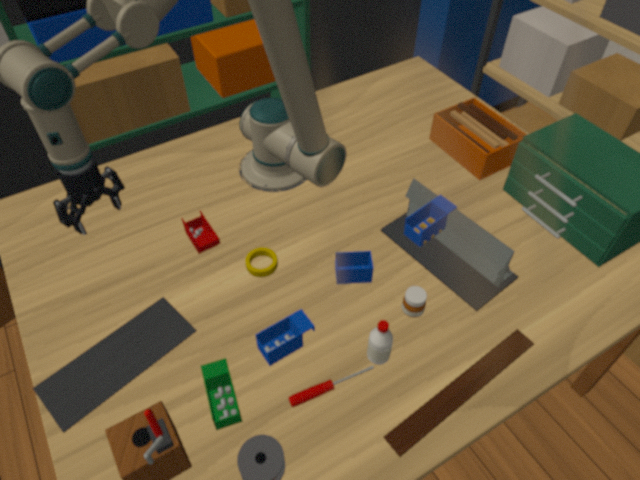

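View pics/top0.png

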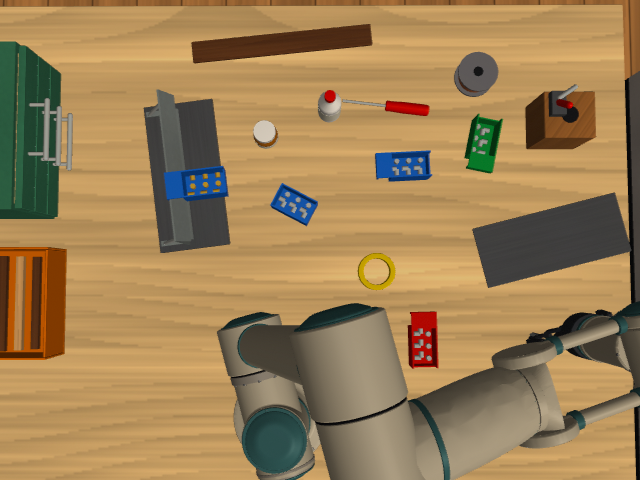

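Candidates in the top view: blue bin at (404,166) with a plate on its left end; blue bin at (295,204) with no lip; blue bin at (197,183) already on the rail; green (483,143) and red (423,340) decoys. The one at (404,166) fits: it is blue, lipped and on the bench. I'll confirm it in an enlarged crop.

```bash
cat > h.py <<'E'
import numpy as np, cv2
from rig import manip
def cam(n):
    i=manip.camera_info(n); f=240/np.tan(np.radians(i["fov_y"])/2)
    K=np.array([[f,0,i["cx"]],[0,f,i["cy"]],[0,0,1]]); return K,np.array(i["rvec"]),np.array(i["tvec"])
def unproj(n,uv,z):
    K,r,t=cam(n); R=cv2.Rodrigues(r)[0]; c=-R.T@t
    d=(R.T@np.linalg.inv(K)@np.c_[np.atleast_2d(uv),np.ones(len(np.atleast_2d(uv)))].T).T
    return c+d*((z-c[2])/d[:,2])[:,None]
def proj(n,P):
    K,r,t=cam(n); return cv2.projectPoints(np.float64(P),r,t,K,None)[0][:,0]
E
python3 - <<'E'
import cv2
im=cv2.imread("pics/top0.png")
a=cv2.resize(im[140:190,365:440],None,fx=8,fy=8,interpolation=cv2.INTER_CUBIC)  #600x400
cv2.imwrite("pics/lip.png",a)
b=cv2.resize(im[80:260,135:335],None,fx=3.3,fy=3.3,interpolation=cv2.INTER_CUBIC)
cv2.imwrite("pics/rail.png",b)
from h import *
hsv=cv2.cvtColor(im,cv2.COLOR_BGR2HSV); m=cv2.inRange(hsv,(105,120,60),(125,255,255))
cs=cv2.findContours(m,cv2.RETR_EXTERNAL,cv2.CHAIN_APPROX_NONE)[0]
for c in cs:
    if cv2.contourArea(c)>150: print(cv2.minAreaRect(c),unproj("top",cv2.boxPoints(cv2.minAreaRect(c)),.06).round(3).tolist())
E
```

```text
((293.7001647949219, 203.89059448242188), (41.54971694946289, 26.237485885620117), 27.64597511291504) [[0.472, 0.022, 0.06], [0.523, -0.005, 0.06], [0.48, -0.086, 0.06], [0.429, -0.059, 0.06]]
((195.1911163330078, 184.1245574951172), (31.48871421813965, 60.87428665161133), 83.2901611328125) [[0.548, 0.258, 0.06], [0.563, 0.124, 0.06], [0.493, 0.115, 0.06], [0.478, 0.249, 0.06]]
((403.1527099609375, 165.70701599121094), (28.634220123291016, 54.84261703491211), 87.27368927001953) [[0.59, -0.213, 0.06], [0.595, -0.334, 0.06], [0.531, -0.336, 0.06], [0.526, -0.215, 0.06]]
```

View pics/lip.png

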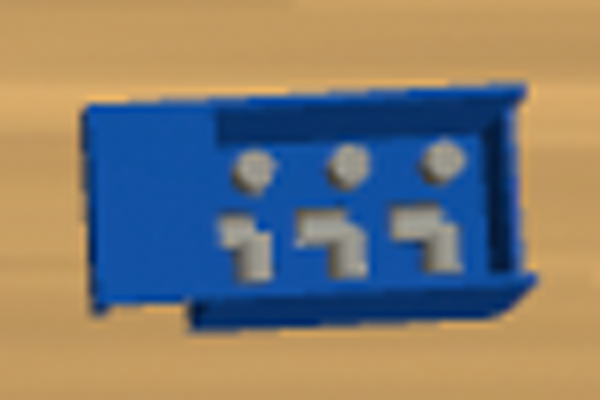

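View pics/rail.png

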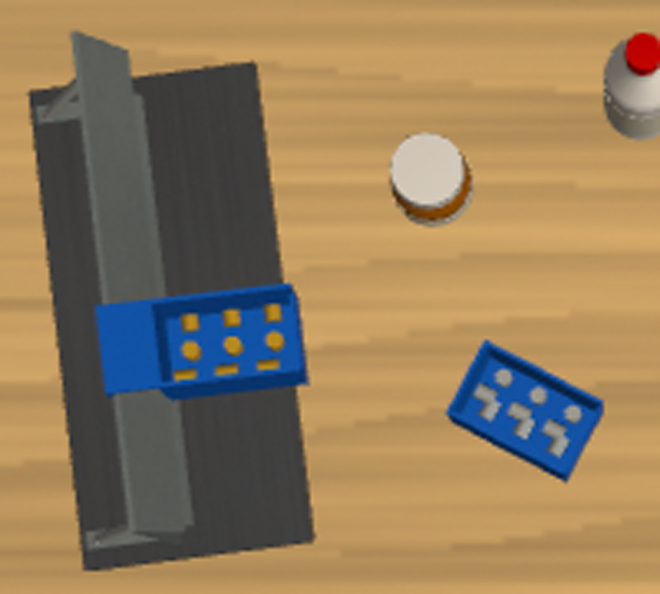

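The crop confirms it: the lip plate is on the left (world +y), about crop (87–95, 106–305), and the front faces right. The rail runs from (72,32) to (130,530) in its crop, with the hung bin near the middle and lower part; the upper (+x) stretch is bare. Next I fit the poses.

```bash
cat >> h.py <<'E'
from scipy.optimize import least_squares
def fit(n,P,uv,z0=0.,x0=(.55,0,0)):
    P=np.float64(P);uv=np.float64(uv)
    def tr(q): c,s=np.cos(q[2]),np.sin(q[2]); return np.c_[q[0]+c*P[:,0]-s*P[:,1],q[1]+s*P[:,0]+c*P[:,1],P[:,2]+z0]
    r=least_squares(lambda q:(proj(n,tr(q))-uv).ravel(),x0)
    return r.x,r.fun.reshape(-1,2).round(1).tolist()
E
python3 - <<'E'
from h import *
k=lambda a,s,o:np.array(a)/s+o
uv=k([(87,106),(95,305),(190,330),(490,318),(535,280),(525,88)],8,(365,140))-.5
for zf in (.04,.06):
    print(fit("top",[(.028,.077,.06),(-.028,.077,.06),(-.028,.045,0),(-.028,-.045,0),(-.028,-.045,zf),(.028,-.045,zf)],uv))
uv=k([(72,32),(130,530),(128,50),(190,523)],3.3,(135,80))-.3
q,r=fit("top",[(.16,.004,.15),(-.16,.004,.15),(.16,-.023,.1),(-.16,-.023,.1)],uv);print("rail",q,r)
uv=k([(97,307),(107,394),(307,380),(293,285)],3.3,(135,80))-.3
h,r=fit("top",[(.028,.077,.06),(-.028,.077,.06),(-.028,-.045,.06),(.028,-.045,.06)],uv,.094);print("hung",h,r)
c,s=np.cos(q[2]),np.sin(q[2]);d=h[:2]-q[:2];print("hung in rail",c*d[0]+s*d[1],-s*d[0]+c*d[1])
# scene check
P=np.array([(x*c-y*s+q[0],x*s+y*c+q[1],z) for x,y,z in [(.16,.004,.15),(-.16,.004,.15)]]);print(proj("scene",P))
K,r_,t=cam("top");print("top cam",-cv2.Rodrigues(r_)[0].T@t)
E
```

```text
(array([ 0.56714947, -0.29180805,  0.05764432]), [[0.0, -0.4], [0.6, -0.3], [0.2, 0.0], [1.6, -0.8], [-0.9, 1.1], [-1.4, 0.4]])
(array([ 0.56573015, -0.29071523,  0.04350419]), [[-0.3, -0.3], [-0.1, -0.1], [-0.5, 0.4], [0.9, 0.1], [0.0, 0.5], [-0.1, -0.5]])
rail [0.54967289 0.2273974  0.13367624] [[-0.9, -0.8], [0.2, -0.1], [0.6, -0.8], [0.1, 1.7]]
hung [0.50964975 0.15052467 0.09804598] [[0.9, -0.0], [0.2, 0.4], [-1.5, -1.2], [0.3, 0.8]]
hung in rail -0.049911556662762264 -0.07085270313222458
[[515.26427891 251.33661513]
 [414.00132482 178.41437326]]
top cam [ 0.31264642 -0.08861905  1.41217021]
```

Emit:
{"method": "carry_out", "body": {
  "moves": [100,2,1.5,0,0.08,100,2,1.5,0,0.08,100,2,1.5,0,0.08,100,2,1.5,0,0.08,100,2,1.5,0,0.08,100,2,1.5,0,0.08,100,2,1.5,0,0.08,100,2,1.5,0,0.08,100,2,1.5,0,0.08,100,2,1.5,0,0.08],
  "squeeze": 40
}}

```text
clock: 1.1
position: [0.4175, -0.3816, 0.2308]
ee_rot: [-0.0, 0.828, 0.561, -0.0]
contact_force: [0.2, 0.3, 0.2]
width: 0.0852
```

Emit:
{"method": "carry_out", "body": {
  "moves": [100,2,1.4,0,0.06,100,2,1.4,0,0.06,100,2,1.4,0,0.06,100,2,1.4,0,0.06,100,2,1.4,0,0.06,100,2,1.4,0,0.06,100,2,1.3,0,0.06,100,0.8,0.2,0,0.008,100,0,0,0,0,100,0,0,0,0]
}}

```text
clock: 2.1
position: [0.5641, -0.2841, 0.231]
ee_rot: [-0.0, 0.692, 0.722, -0.001]
contact_force: [-0.3, 0.4, 0.3]
width: 0.0855
```

```bash
python3 - <<'E'
from h import *
s=manip.get_state();print(s["clock"],s["position"],s["ee_rot"],s["qpos"])
im=manip.get_image("wrist");cv2.imwrite("pics/w1.png",im[:,:,::-1])
E
```

```text
2.1 [ 0.56409744 -0.28406681  0.23095115] [-4.57109761e-04  6.91747516e-01  7.22139099e-01 -5.35731213e-04] [-5.76098074e-01  3.62315024e-01  1.37699041e+00 -8.94435691e-04
  1.40338548e+00 -6.18932058e-01]
```

View pics/w1.png

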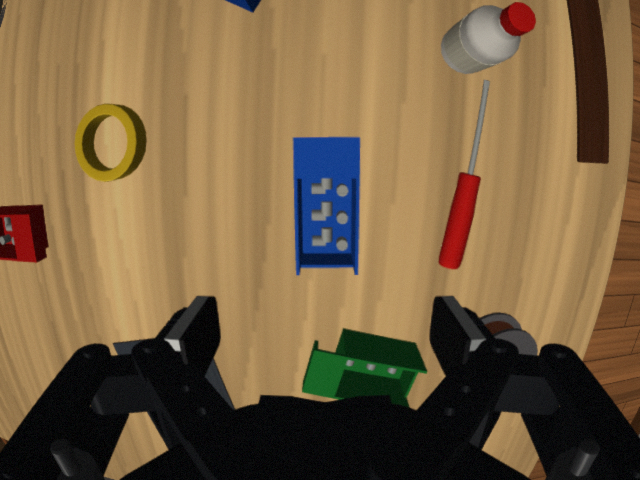

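The wrist view shows the lipped bin almost square to the tool, with lip corners at (293,138) and (360,138) and front corners at (297,273) and (358,273). I'll fit its pose from these.

```bash
cat >> h.py <<'E'
from scipy.spatial.transform import Rotation
def wproj(P,pos,quat):
    i=manip.camera_info("wrist"); f=240/np.tan(np.radians(i["fov_y"])/2); H=np.array(i["hand_eye"])
    R=Rotation.from_quat(np.r_[quat[1:],quat[0]]).as_matrix()
    T=np.eye(4);T[:3,:3]=R;T[:3,3]=pos
    p=(np.linalg.inv(T@H)@np.c_[P,np.ones(len(P))].T)[:3].T
    r=np.hypot(p[:,0],p[:,1]);th=np.arctan2(r,p[:,2])
    return np.c_[i["cx"]+f*th*p[:,0]/r,i["cy"]+f*th*p[:,1]/r]
def wfit(P,uv,pos,quat,z0=0.,x0=(.55,-.28,0)):
    P=np.float64(P);uv=np.float64(uv)
    def tr(q): c,s=np.cos(q[2]),np.sin(q[2]); return np.c_[q[0]+c*P[:,0]-s*P[:,1],q[1]+s*P[:,0]+c*P[:,1],P[:,2]+z0]
    r=least_squares(lambda q:(wproj(tr(q),pos,quat)-uv).ravel(),x0)
    return r.x,r.fun.reshape(-1,2).round(1).tolist()
E
python3 - <<'E'
from h import *
s=manip.get_state()
for zf in (.04,.06): print(wfit([(-.028,.077,.06),(.028,.077,.06),(-.028,-.045,zf),(.028,-.045,zf)],[(293,138),(360,138),(297,273),(358,273)],s["position"],s["ee_rot"]))
q=s["ee_rot"];print(Rotation.from_quat(np.r_[q[1:],q[0]]).as_matrix()[:,1])
E
```

```text
(array([ 0.56683043, -0.29324341,  0.05011695]), [[0.1, 2.5], [0.2, 2.0], [1.1, -2.5], [-1.3, -3.0]])
(array([ 0.56662967, -0.29013477,  0.04955086]), [[-0.0, -1.2], [0.2, -1.7], [-0.6, 1.9], [0.4, 1.5]])
[ 0.99909174  0.04259587 -0.00113223]
```

Emit:
{"method": "carry_out", "body": {
  "moves": [100,0.2,0.1,-2.5,0.005,100,0,0,-2.5,0,100,0,0,-2.5,0,100,0,0,-2.5,0,100,0,0,-2.5,0,100,0,0,-2.5,0,100,0,0,-2,0,100,0,0,-2,0,100,0,0,-2,0,100,0,0,0,0]
}}

```text
clock: 3.15
position: [0.564, -0.2822, 0.0188]
ee_rot: [-0.003, 0.69, 0.724, -0.001]
contact_force: [-0.8, 0.3, -0.8]
width: 0.0854
```

Emit:
{"method": "carry_out", "body": {
  "moves": [0,0,0,0,0,0,0,0,0,0,0,0,0,0,0,0,0,0,0,0,0,0,0,0,0,0,0,0,0,0,0,0,0,0,0,0,0,0,0,0,0,0,0,0,0,0,0,0,0,0],
  "squeeze": 40
}}

```text
clock: 4.15
position: [0.5676, -0.2834, 0.023]
ee_rot: [0.001, 0.69, 0.724, -0.0]
contact_force: [-1.3, -1.2, 6.9]
width: 0.0557
```

Emit:
{"method": "carry_out", "body": {
  "moves": [0,0,0,1,0,0,0,0,2,0,0,0,0,2,0,0,0,0,2,0,0,0,0,2,0,0,0,0,2,0,0,0,0,2,0,0,0,0,2,0,0,0,0,2,0,0,0,0,0,0]
}}

```text
clock: 5.15
position: [0.5685, -0.2831, 0.1946]
ee_rot: [0.003, 0.689, 0.724, 0.001]
contact_force: [1.0, 0.1, -2.2]
width: 0.0554
```

Emit:
{"method": "carry_out", "body": {
  "moves": [0,0,1,0,0,0,0,2,0,0,0,0,2.5,0,0,0,0,2.5,0,0,0,0,2.5,0,0,0,0,2.5,0,0,0,0,2.5,0,0,0,0,2.5,0,0,0,0,2.5,0,0,0,0,2.5,0,0]
}}

```text
clock: 6.15
position: [0.5651, -0.0494, 0.1898]
ee_rot: [-0.002, 0.689, 0.725, -0.001]
contact_force: [-0.3, 0.3, -2.2]
width: 0.0555
```

Emit:
{"method": "carry_out", "body": {
  "moves": [0,0.8,2.5,0,0.01,0,0.8,2.5,0,0.01,0,0.8,2.5,0,0.01,0,0.8,2.5,0,0.01,0,0.8,2.5,0,0.01,0,0.8,2.5,0,0.01,0,0.8,1.5,0,0.01,0,0.9,1,0,0.01,0,0.9,0,0,0.006,0,0,0,0,0]
}}

```text
clock: 7.15
position: [0.6421, 0.1218, 0.1908]
ee_rot: [0.001, 0.658, 0.753, -0.0]
contact_force: [-0.3, -0.9, -2.7]
width: 0.0553
```

```bash
python3 - <<'E'
from h import *
s=manip.get_state();print(s["clock"],s["position"].tolist(),s["ee_rot"].tolist(),s["contact_force"],s["width"])
im=manip.get_image("wrist");cv2.imwrite("pics/w2.png",cv2.resize(im[:,:,::-1][:400],None,fx=1.25,fy=1.25,interpolation=cv2.INTER_CUBIC))
E
```

```text
7.15 [0.6421325956820992, 0.12182552377105411, 0.19081475547342286] [0.000502617499926907, 0.6578218974039807, 0.7531733256911449, -0.00020034673942934098] [-0.28998827 -0.85367976 -2.70548355] 0.055332702288906424
```

View pics/w2.png

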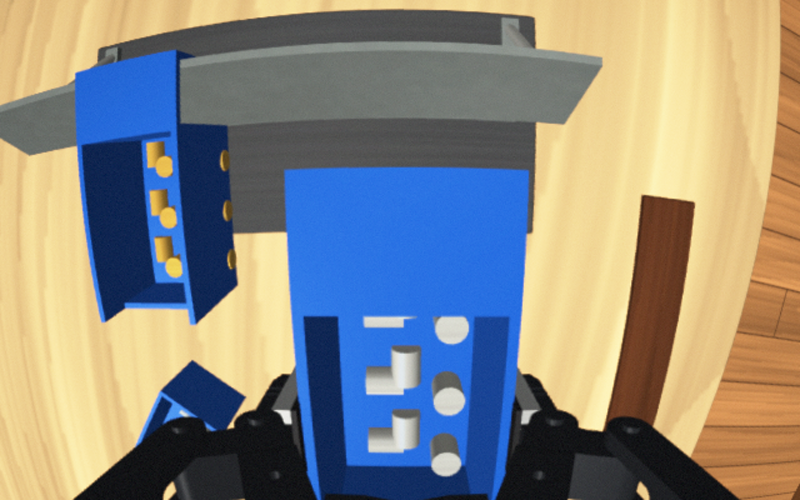

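The wrist view shows the held bin square (lip corners about (285,170) and (528,170) in the picture). The bare rail lies straight ahead, its right end at (602,60), and the hung bin is at the left (lip corners (77,73) and (177,52)). I'll measure the rail against the held bin.

```bash
cat > m.py <<'E'
from h import *
pos=np.array([0.6421326,0.1218255,0.1908148]);q=np.array([0.0005026,0.6578219,0.7531733,-0.0002003])
k=lambda a:np.float64(a)/1.25-.1
# held bin: x,y,z,yaw
P=np.array([(-.028,.077,.06),(.028,.077,.06),(-.026,.043,.06),(.0245,.043,.06)]);uv=k([(285,170),(528,170),(302,317),(508,317)])
P=P[:2];uv=uv[:2]
def tr(q4,P): c,s=np.cos(q4[3]),np.sin(q4[3]); return np.c_[q4[0]+c*P[:,0]-s*P[:,1],q4[1]+s*P[:,0]+c*P[:,1],P[:,2]+q4[2]]
r=least_squares(lambda a:(wproj(tr(a,P),pos,q)-uv).ravel(),(.64,.114,.168,.13));print("held",r.x,r.fun.round(1))
# rail
P2=np.array([(.16,.004,.15),(.16,-.023,.1),(-.16,-.023,.1)]);uv2=k([(602,59),(565,123),(30,154)])
def f(a):
    e=(wproj(tr((a[0],a[1],0,a[2]),P2),pos,q)-uv2).ravel()
    L=np.array([(a[3],.004,.15),(a[4],.004,.15),(a[5],-.023,.1)]); e2=(wproj(tr((a[0],a[1],0,a[2]),L),pos,q)-k([(350,43),(200,54),(350,121)])).ravel()
    return np.r_[e,e2]
R=least_squares(f,(.55,.227,.134,.02,-.05,.02));print("rail",R.x,R.fun.round(1))
h=wfit([(-.028,.077,.06),(.028,.077,.06),(.028,-.045,.06),(-.028,-.045,.06)],k([(77,73),(177,52),(193,323),(103,320)]),pos,q,.094,(.51,.15,.1));print("hung",h)
a=R.x;c,s=np.cos(a[2]),np.sin(a[2])
for n,b in(("held",r.x),("hung",h[0])): d=b[:2]-a[:2];print(n,"in rail",c*d[0]+s*d[1],-s*d[0]+c*d[1])
w=Rotation.from_quat(np.r_[q[1:],q[0]]).as_matrix()[:,1];print("tool yaw",np.arctan2(w[1],w[0]))
E
python3 m.py
```

```text
held [0.64360241 0.11511932 0.16656208 0.13490668] [-0.  0. -0. -0.]
rail [ 0.54861796  0.2298955   0.12323135  0.05670269 -0.00684888  0.05131103] [ 1.  -1.7 -0.4  4.3 -1.3  1.6 -0.1 -2.1 -0.  -0.1 -0.  -0.8]
hung (array([0.51594022, 0.15618361, 0.15554239]), [[-0.9, -1.8], [0.3, -6.1], [2.0, 3.2], [-4.3, 5.6]])
held in rail 0.08015589369542306 -0.1255812475686924
hung in rail -0.041490570689014766 -0.06913616805122404
tool yaw 0.13494982629519203
```

Emit:
{"method": "carry_out", "body": {
  "moves": [0,-0.1,0.6,-1,0,0,-0.1,0.6,-1,0,0,-0.1,0.6,-1,0,0,0,0.6,-1,0,0,0,0,-0.5,0,0,0,0,0,0,0,0,0,0,0,0,0,0,0,0,0,0,0,0,0,0,0,0,0,0]
}}

```text
clock: 8.2
position: [0.6382, 0.1463, 0.1468]
ee_rot: [0.0, 0.658, 0.753, 0.0]
contact_force: [1.0, -0.7, -2.0]
width: 0.0557
```

```bash
python3 - <<'E'
from h import *
s=manip.get_state();print(s["clock"],s["position"].tolist(),s["ee_rot"].tolist(),s["contact_force"],s["width"])
im=manip.get_image("wrist");cv2.imwrite("pics/w3.png",cv2.resize(im[:,:,::-1][:240,140:540],None,fx=2,fy=2,interpolation=cv2.INTER_CUBIC))
E
```

```text
8.2 [0.6381636588065208, 0.14632996556855177, 0.14681425240077298] [0.00034694467689545664, 0.6578596452462574, 0.7531403985416859, 0.00032691027836239767] [ 0.9502601  -0.74985795 -2.0170928 ] 0.05567930930953539
```

View pics/w3.png

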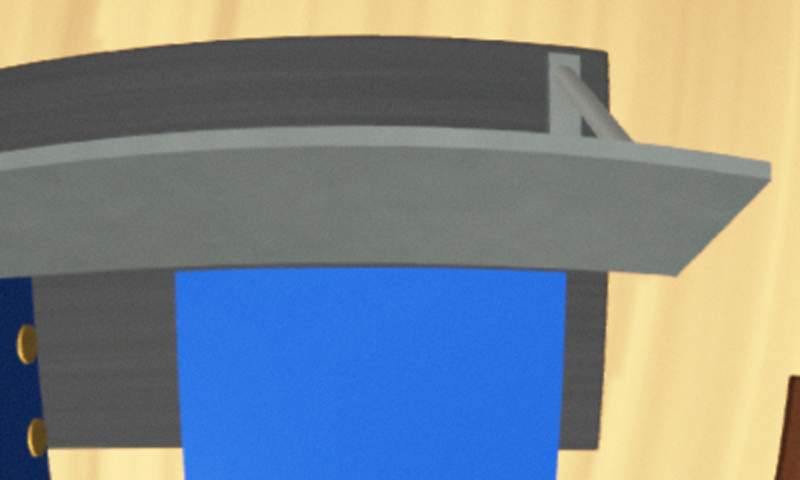

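The picture shows the bare rail's top face as a light strip (front edge about row 147, rear edge about row 127), square ahead of the lip's rear edge (row 268, columns 175–566). The gap can be measured by finding these edges column by column.

```bash
cat > m2.py <<'E'
from h import *
i=manip.camera_info("wrist"); f=240/np.tan(np.radians(i["fov_y"])/2); H=np.array(i["hand_eye"])
def wun(uv,z,pos,q):
    d=np.float64(uv)-(i["cx"],i["cy"]); r=np.hypot(*d.T); th=r/f
    ray=np.c_[np.sin(th)[:,None]*d/r[:,None],np.cos(th)]
    T=np.eye(4);T[:3,:3]=Rotation.from_quat(np.r_[q[1:],q[0]]).as_matrix();T[:3,3]=pos;T=T@H
    w=ray@T[:3,:3].T; c=T[:3,3]; return c+w*((z-c[2])/w[:,2])[:,None]
if __name__=="__main__":
    pos=np.array([0.6381637,0.14633,0.1468143]);q=np.array([0.000347,0.6578596,0.7531404,0.0003269])
    g=cv2.imread("pics/w3.png"); hsv=cv2.cvtColor(g,cv2.COLOR_BGR2HSV); v=cv2.GaussianBlur(hsv[:,:,2],(9,5),0).astype(float); b=hsv[:,:,1]
    F=[];B=[];L=[]
    for u in range(190,530,20):
        d=np.diff(v[:,u],n=1); d=np.gradient(v[:,u])
        B.append((u,100+np.argmax(d[100:140]))); F.append((u,B[-1][1]+8+np.argmin(d[B[-1][1]+8:B[-1][1]+35])))
        L.append((u,220+np.argmax(b[220:,u]>170)))
    print(B[0],B[8],B[-1],F[0],F[8],F[-1],L[0],L[8],L[-1])
    k=lambda a:np.float64(a)/2-.25+(140,0)
    out={}
    for n,a,z in(("back",B,.15),("front",F,.15),("lip",L,None)):
        for zz in ([z] if z else [.1806,.1826,.1846]):
            W=wun(k(a),zz,pos,q); p=np.polyfit(W[:,0]-.63,W[:,1],1); print(n,zz,"y@x=.63",p[1],"slope",p[0])
    print(wun(k([(175,270),(566,270)]),.1826,pos,q))
E
python3 m2.py
```

```text
(190, np.int64(131)) (350, np.int64(125)) (510, np.int64(130)) (190, np.int64(150)) (350, np.int64(145)) (510, np.int64(150)) (190, np.int64(272)) (350, np.int64(268)) (510, np.int64(271))
back 0.15 y@x=.63 0.24364216630050764 slope 0.13100063944894416
front 0.15 y@x=.63 0.2397795666267179 slope 0.1290787766032915
lip 0.1806 y@x=.63 0.21596011268067955 slope 0.13375902037517712
lip 0.1826 y@x=.63 0.21593071752597293 slope 0.133759020375178
lip 0.1846 y@x=.63 0.21590132237126627 slope 0.13375902037517937
[[0.60128591 0.21244175 0.1826    ]
 [0.65710554 0.22001051 0.1826    ]]
```

Emit:
{"method": "carry_out", "body": {
  "moves": [0,-0.1,0.9,0,0,0,-0.15,0.9,0,0,0,-0.1,0.9,0,0,0,-0.1,0.75,0,0,0,0,0,0,0,0,0,0,0,0,0,0,0,0,0,0,0,0,0,0,0,0,0,0,0,0,0,0,0,0]
}}

```text
clock: 9.25
position: [0.6335, 0.1806, 0.1463]
ee_rot: [0.0, 0.658, 0.753, -0.0]
contact_force: [-0.5, -0.4, -2.3]
width: 0.0553
```

Emit:
{"method": "carry_out", "body": {
  "moves": [0,0,0,-0.3,0,0,0,0,-0.3,0,0,0,0,-0.3,0,0,0,0,-0.3,0,0,0,0,-0.2,0,0,0,0,-0.2,0,0,0,0,0,0,0,0,0,0,0,0,0,0,0,0,0,0,0,0,0]
}}

```text
clock: 10.25
position: [0.6335, 0.1809, 0.1305]
ee_rot: [0.0, 0.658, 0.753, 0.0]
contact_force: [-0.7, 0.5, -2.1]
width: 0.0555
```

Emit:
{"method": "carry_out", "body": {
  "moves": [0,0,0,-0.2,0,0,0,0,-0.2,0,0,0,-0.05,-0.1,0,0,0,-0.05,-0.1,0,0,0,0,0,0,0,0,0,0,0,0,0,0,0,0,0,0,0,0,0,0,0,0,0,0,0,0,0,0,0]
}}

```text
clock: 11.25
position: [0.6334, 0.1799, 0.1244]
ee_rot: [0.0, 0.658, 0.753, 0.0]
contact_force: [-0.4, -0.5, -2.0]
width: 0.056
```

```bash
python3 - <<'E'
from h import *
s=manip.get_state();print(s["clock"],s["position"].tolist(),s["contact_force"],s["moment"])
im=manip.get_image("scene");cv2.imwrite("pics/s2.png",cv2.resize(im[:,:,::-1][120:320,360:560],None,fx=3,fy=3,interpolation=cv2.INTER_CUBIC))
E
```

```text
11.25 [0.6334406173709304, 0.1799429009023919, 0.12439191236062738] [-0.41180395 -0.54621283 -2.0177962 ] [-0.00394739 -0.02771678  0.06613622]
```

View pics/s2.png

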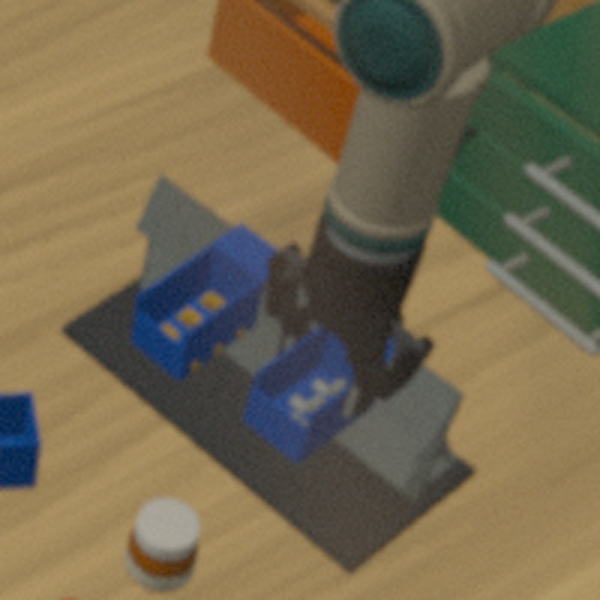

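The held bin is level beside the hung one, with its lip behind the rail and no contact so far. I'll lower it to its seat.

Emit:
{"method": "carry_out", "body": {
  "moves": [0,0,0,-0.2,0,0,0,0,-0.1,0,0,0,0,-0.1,0,0,0,0,-0.1,0,0,0,0,-0.1,0,0,0,0,0,0,0,0,0,0,0,0,0,0,0,0,0,0,0,0,0,0,0,0,0,0]
}}

```text
clock: 12.3
position: [0.6334, 0.18, 0.1184]
ee_rot: [0.0, 0.658, 0.753, 0.0]
contact_force: [0.5, -0.0, -2.0]
width: 0.0552
```

Emit:
{"method": "carry_out", "body": {
  "moves": [0,0,0,-0.1,0,0,0,0,-0.1,0,0,0,0,0,0,0,0,0,0,0,0,0,0,0,0,0,0,0,0,0,0,0,0,0,0,0,0,0,0,0,0,0,0,0,0,0,0,0,0,0]
}}

```text
clock: 13.3
position: [0.6335, 0.18, 0.1166]
ee_rot: [0.0, 0.658, 0.753, 0.0]
contact_force: [-1.5, -1.0, 3.6]
width: 0.0554
```

Emit:
{"method": "carry_out", "body": {
  "moves": [72,0,0,0,0,80,0,0,0,0,100,0,0,0,0,100,0,0,0,0,100,0,0,0,0,100,0,0,0,0,100,0,0,0,0,100,0,0,0.5,0,100,0,0,1,0,100,0,0,1,0]
}}

```text
clock: 14.3
position: [0.6336, 0.18, 0.1424]
ee_rot: [0.0, 0.658, 0.753, 0.0]
contact_force: [0.4, 0.2, 0.7]
width: 0.0852
```

Emit:
{"method": "carry_out", "body": {
  "moves": [100,0,0,2,0,100,0,0,2,0,100,0,0,2,0,100,0,0,2,0,100,0,0,2,0,100,0,0,2,0,100,0,0,2,0,100,0,0,0,0,100,0,0,0,0,100,0,0,0,0]
}}

```text
clock: 15.3
position: [0.6328, 0.1798, 0.2803]
ee_rot: [-0.001, 0.658, 0.753, -0.001]
contact_force: [0.1, -0.3, 0.8]
width: 0.0854
```

```bash
python3 - <<'E'
from h import *
s=manip.get_state();print(s["clock"],s["position"].tolist(),s["ee_rot"].tolist(),s["contact_force"],s["width"])
im=manip.get_image("wrist");cv2.imwrite("pics/w4.png",im[:,:,::-1])
E
```

```text
15.3 [0.632751443650417, 0.17980301134984847, 0.2802724438780071] [-0.0005692232027406413, 0.657817878552594, 0.7531764597598233, -0.0007315088307364178] [ 0.05827362 -0.3022647   0.75143376] 0.0854348484279258
```

View pics/w4.png

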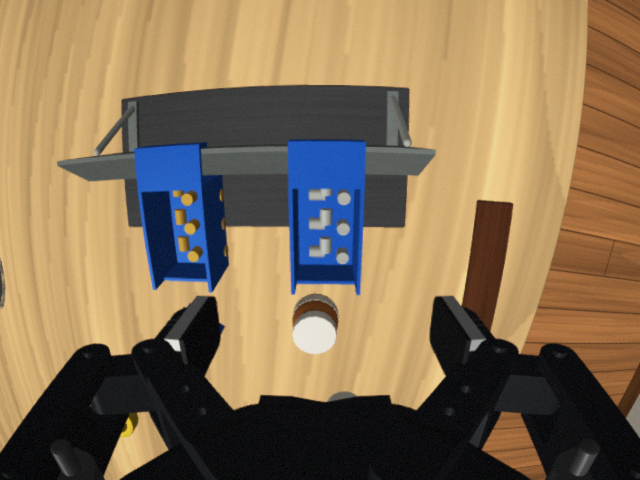

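Both bins now hang over the rail in the same way; the placed bin's corners are (289,142), (366,142), (360,293) and (291,293). I'll do a numeric check and hand in if it holds.

```bash
python3 - <<'E'
from h import *
s=manip.get_state()
P=[(-.028,.077,.06),(.028,.077,.06),(.028,-.045,.06),(-.028,-.045,.06)]
a=np.array([.549,.2295,.130]);c,sn=np.cos(a[2]),np.sin(a[2])
for n,uv in(("placed",[(289,142),(366,142),(360,293),(291,293)]),("hung",[(136,149),(204,142),(211,291),(153,288)])):
    q,r=wfit(P,uv,s["position"],s["ee_rot"],.094,(.6,.16,.13)); d=q[:2]-a[:2]
    print(n,q.round(4),"rail frame",(c*d[0]+sn*d[1]).round(4),(-sn*d[0]+c*d[1]).round(4),r)
manip.sign_off()
E
```

```text
placed [0.6352 0.1722 0.1251] rail frame 0.0781 -0.068 [[-0.8, -3.8], [0.6, -2.9], [1.0, 4.4], [-0.8, 3.7]]
hung [0.5161 0.1574 0.1286] rail frame -0.0419 -0.0673 [[0.8, -3.9], [-1.6, -1.6], [1.6, 3.1], [-1.4, 3.4]]
the job is handed in; nothing more can be done
```

I hung the blue lipped bin on the bare stretch of the rail beside the bin already there, let go, raised the gripper clear and handed in at about 15 s.

**Final position:** the last wrist-camera fit, in the rail's frame, puts the placed bin at x 78 mm, y -68 mm, within about 0.01 rad of square. That matches the seat position given. Its height, 93–94 mm, is inferred from the gripper's height when the bin touched down at release. I assumed it in the fit rather than measuring it.

**Other bins:** the hung bin fits at x -42 mm, y -67 mm. My first look from the top camera gave -50 and -71 mm. I put the difference down to measuring error, since nothing came near it. I did not re-measure the plain bin at the end, but the arm never came near it.

**Weaker checks:** the corner fits were off by up to about 4 pixels, the same for both hanging bins. I judged that the bin is level only by how alike the two bins look in the picture. After letting go, the measured force stayed under 1 N.

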